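# Dress the counter display with the preserve jars

## Task

Move the four glass preserve jars from the plywood stock rack to the dark oak display stand, one to each pocket and standing upright, in the same left-to-right order in which they stand now. They are glass, so set each one down in its pocket rather than dropping it, and do not push the pepper mill or the salt pot about.

Things in the scene. Friction and masses are not known exactly. Their poses are not given: they have to be found in the camera images.
- jar_red: Small closed glass jar of red tomato relish with a cream paper label and a red lid: an upright cylinder 53 mm in diameter and 70 mm high, about 0.19 kg, rigid. Origin: centre of its underside, z axis up the jar. It starts in one of the four pockets of the stock rack, underside on the pocket floor.
- jar_yellow: Small closed glass jar of amber honey with a cream paper label and a yellow lid: an upright cylinder 53 mm in diameter and 70 mm high, about 0.19 kg, rigid. Origin: centre of its underside, z axis up the jar. It starts in one of the four pockets of the stock rack, underside on the pocket floor.
- jar_green: Small closed glass jar of green pesto with a cream paper label and a green lid: an upright cylinder 53 mm in diameter and 70 mm high, about 0.19 kg, rigid. Origin: centre of its underside, z axis up the jar. It starts in one of the four pockets of the stock rack, underside on the pocket floor.
- jar_blue: Small closed glass jar of dark plum jam with a cream paper label and a blue lid: an upright cylinder 53 mm in diameter and 70 mm high, about 0.19 kg, rigid. Origin: centre of its underside, z axis up the jar. It starts in one of the four pockets of the stock rack, underside on the pocket floor.
- tag_red: Red shelf-edge tag, 50 x 24 mm, clipped aslant to the robot's side of the stock rack in front of the pocket that belongs to the red-lidded jar. Fixed; it stays there. Origin: centre of the tag, 48 mm to -x of that pocket's centre and 10 mm above the pocket floor; axes as those of the stock rack; its top is 32 mm above the counter.
- tag_yellow: Yellow shelf-edge tag, 50 x 24 mm, clipped aslant to the robot's side of the stock rack in front of the pocket that belongs to the yellow-lidded jar. Fixed; it stays there. Origin: centre of the tag, 48 mm to -x of that pocket's centre and 10 mm above the pocket floor; axes as those of the stock rack; its top is 32 mm above the counter.
- tag_green: Green shelf-edge tag, 50 x 24 mm, clipped aslant to the robot's side of the stock rack in front of the pocket that belongs to the green-lidded jar. Fixed; it stays there. Origin: centre of the tag, 48 mm to -x of that pocket's centre and 10 mm above the pocket floor; axes as those of the stock rack; its top is 32 mm above the counter.
- tag_blue: Blue shelf-edge tag, 50 x 24 mm, clipped aslant to the robot's side of the stock rack in front of the pocket that belongs to the blue-lidded jar. Fixed; it stays there. Origin: centre of the tag, 48 mm to -x of that pocket's centre and 10 mm above the pocket floor; axes as those of the stock rack; its top is 32 mm above the counter.
- stock_rack: Pale plywood jar rack, 286 mm long (y), 76 mm deep (x), fixed, left or right of the robot. Origin: centre of its underside on the counter, z up, x away from the robot, yaw up to 20 deg. Four pockets in a row along y, centres at x = 0, y = +105, +35, -35, -105 mm (left to right for the robot), 64 mm wide between 6 mm partitions, 64 mm deep; pocket floor at z = 12 mm, all walls to z = 34 mm.
- display_rack: Dark oak stand with brass rails, 306 mm long (y), 100 mm deep (x), fixed, empty. Origin: centre of its underside on the counter, z up, x away from the robot, yaw up to 20 deg. Four pockets in a row along y, centres at x = 0, y = +105, +35, -35, -105 mm (left to right for the robot), 64 mm wide between 6 mm partitions, 65 mm deep; pocket floor at z = 45 mm, all walls to z = 65 mm.
- pepper_mill: Turned wooden pepper mill, 54 mm in diameter, 142 mm high, loose, beyond the gap between the racks. Origin: centre of its underside. Bystander.
- salt_pot: Small open terracotta salt pot, 60 mm in diameter, 45 mm high, loose, beside the pepper mill. Origin: centre of its underside. Bystander.
Not all that is in view belongs to the job. There is more than one size of the jar_yellow; the job needs the smallest.

How it is judged:
By the outcome, as a careful person would: the job done as asked, in the order asked, and still so for the second after the job is handed in, with the robot touching nothing.
It also fails if it takes over 120 s, if anything falls off the work surface, if the arm or the gripper's body presses on something with over 40 N, if the wrist force passes 120 N, or if a joint passes its speed limit or range.

## Robot

A 6-joint arm with a two-finger parallel gripper is mounted at the origin on the work surface. World frame = base frame: x ahead of the robot, y to its left, z up, the work surface at z = 0. Lengths are in mm, angles in rad, forces in N, time in s.
With the tool pointing down it reaches from about 325 to 875 mm from the base axis. Payload 4.4 kg.
Tool frame: the origin (TCP) lies on the centre line of the jaws, within the pads' length; the fingertips stand ahead of it and the grasp point (between the pads) lies 6 mm ahead of it (ctrl.tcp_to_tips is the z of the fingertips in the tool frame, in mm); z points along the fingers, y is the direction in which the jaws open and shut (so a half turn about z gives the same grasp; the last joint's range is limited). The gripper opens to 85 mm and grips with 20 to 120 N. Pads are 22 mm wide; open, the fingers measure 114 mm over their backs; the gripper's body (76 mm by 85 mm) begins 54 mm behind the grasp point. The pads swing forward as they close: fully open they stand 13 mm farther back than shut.
Start: joints at [-1.435, 0.207, 1.542, -0, 1.393, -0.15], TCP at [162.094, -551.682, 256.282] pointing down, gripper open.
Joint ranges: [-2.73, 2.73], [-0.86, 2.22], [0.23, 2.46], [-1.11, 4.25], [0.08, 2.63], [-2.82, 2.82]. Speed limits (rad/s): [2.79, 2.79, 3.14, 3.14, 3.14, 3.14].

## Interface

Orientations are given as a 3x3 rotation matrix whose columns are the frame's x, y, z axes.
In Python, from plant import ctrl, sensors, optics gives the robot as it stands. Calls block until the motion is done:
- ctrl.move_ptp(position, orientation): joint-space move of the TCP to a pose.
- ctrl.move_l(position, rot=None, vel=150, threshold=None): straight line of the TCP; rot=None keeps the orientation; vel is the mean speed in mm/s. With threshold (N) it stops when the force on the tool has changed by that much, and returns True; else False.
- ctrl.set_joints(angles): joint-space move.
- ctrl.gripper_to(opening, force=None): finger opening in mm; force is the grip in N (None keeps the last); returns when the fingers have stopped.
- ctrl.hold(seconds).
- ctrl.solve_ik(position, orientation): joint angles nearest the present ones, or None.
- sensors.read_state(): the state.
- optics.grab_frame(name): name is "scene" or "top" or "wrist"; returns (picture, depth): 384x512x3 uint8, red, green, blue; 384x512 float32, mm along the optical axis (not along the pixel's ray), 0 where there is no reading.
- optics.camera_params(name): a dict with "mtx" (3x3 intrinsics, pixels), "R" (3x3) and "t" (3): a world point X has camera coordinates R X + t; the wrist camera has in their place "T_tool_cam" (4x4, takes a point from camera to tool coordinates, whose origin is the TCP and whose axes are the flange's). Camera axes: x right, y down, z forward; pixel columns grow to the right and rows downward; lengths in mm; the calibration is good to about 2 mm. A picture is of the moment at which its call begins: read the wrist's pose just before it. camera_params takes no time and is no camera call.
A pose or a line that the arm cannot do raises ctrl.MotionError and nothing moves.
- ctrl.finish_job(): hands the job in, once; it reports no verdict.
The state is a dict: "t": time; "q": joint angles; "qvel": joint speeds; "tau": joint torques, N m; "eef_pos": TCP position; "eef_rot": TCP orientation; "force": force on the tool from outside, world axes, zero at the start; "wrist_torque": the same for the moment, N m; "grip_width": finger opening in mm.
Only numpy, scipy, OpenCV 4.12 (cv2) and the standard library are available. Lean on these libraries where they do the work, as an engineer would, in place of code of your own. Each camera call takes 0.05 s, during which the arm holds its last target.

## Working session

There is one attempt and no reset: what is moved stays moved. The work goes in short steps, each a Python script; the robot and the scene stay as the last script left them, time stands still between calls to the robot, and variables do not carry over. Pictures are saved under pics/ and viewed, and the job is handed in when it is done.

```bash
ls; mkdir -p pics
python3 - <<'E'
from plant import ctrl, sensors, optics
import cv2, numpy as np
s=sensors.read_state(); print(s['t'],s['eef_pos'],s['eef_rot'],ctrl.tcp_to_tips,s['grip_width'])
for n in ('scene','top'):
    im,d=optics.grab_frame(n); p=optics.camera_params(n)
    cv2.imwrite(f'pics/{n}0.png',im[:,:,::-1]); np.savez(f'pics/{n}0.npz',im=im,d=d,**p); print(n,p)
print(optics.camera_params('wrist'))
E
```

```text
pics
0.0 [ 162.00525475 -550.96295019  255.08504035] [[ 9.59431751e-01  2.81940792e-01 -3.23137191e-04]
 [ 2.81940765e-01 -9.59428998e-01  2.32430792e-03]
 [ 3.45290024e-04 -2.32112037e-03 -9.99997247e-01]] 25.0 85.64943513653952
scene {'mtx': array([[354.47270549,   0.        , 254.8471423 ],
       [  0.        , 354.47270549, 187.3243664 ],
       [  0.        ,   0.        ,   1.        ]]), 'R': array([[ 5.45033023e-01,  8.38414518e-01,  3.14937091e-04],
       [ 5.80431298e-01, -3.77053249e-01, -7.21755053e-01],
       [-6.05011167e-01,  3.93563138e-01, -6.92148499e-01]]), 't': array([-343.90015294, -297.08722766, 1253.68935012])}
top {'mtx': array([[373.24205613,   0.        , 252.98420652],
       [  0.        , 373.24205613, 192.12967756],
       [  0.        ,   0.        ,   1.        ]]), 'R': array([[ 0.0039914 , -0.99982084, -0.01850265],
       [-0.98883427, -0.00118988, -0.14901469],
       [ 0.14896598,  0.01889083, -0.98866186]]), 't': array([  33.12414191,  587.00899391, 1009.33782636])}
{'mtx': array([[306.79343466,   0.        , 260.231344  ],
       [  0.        , 306.79343466, 194.95143024],
       [  0.        ,   0.        ,   1.        ]]), 'T_tool_cam': array([[-5.75266196e-04, -9.64454946e-01, -2.64246716e-01,
         6.64654611e+01],
       [ 9.99999709e-01, -6.87387787e-04,  3.31843378e-04,
         6.55862302e-01],
       [-5.01687953e-04, -2.64246448e-01,  9.64455060e-01,
        -1.17743554e+02],
       [ 0.00000000e+00,  0.00000000e+00,  0.00000000e+00,
         1.00000000e+00]])}
```

View pics/scene0.png

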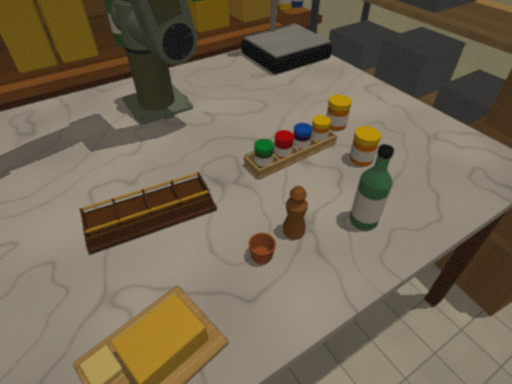

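View pics/top0.png

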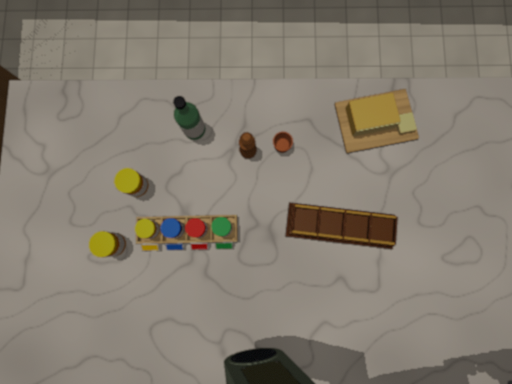

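Top view (up = +x, left = +y): the stock rack is near (188,230) and holds yellow, blue, red and green from left to right, with matching tags. The two larger yellow jars stand outside it at (130,181) and (104,244). The display stand is near (341,226), the mill at (248,146) and the pot at (283,143). Next I'll measure these with depth.

```bash
cat > h.py <<'E'
import numpy as np, cv2
def cloud(n):
    f=np.load(n); im,d=f['im'],f['d'].astype(float); K=f['mtx']
    v,u=np.mgrid[0:384,0:512]
    c=np.stack([(u-K[0,2])/K[0,0]*d,(v-K[1,2])/K[1,1]*d,d],-1)
    X=(c-f['t'])@f['R']; X[d==0]=np.nan
    return im,X
E
python3 - <<'E'
from h import *
for cam in ('top','scene'):
    im,X=cloud(f'pics/{cam}0.npz')
    x,y,z=X[...,0],X[...,1],X[...,2]
    hsv=cv2.cvtColor(im,cv2.COLOR_RGB2HSV)
    tb=(x>300)&(x<800)&(abs(y)<450)&(abs(z)<15); print(cam,'table z',np.nanmedian(z[tb]))
    # objects above table
    m=((z>20)&(x>350)&(x<900)&(abs(y)<600)).astype(np.uint8)
    n,l,st,c=cv2.connectedComponentsWithStats(m)
    for i in range(1,n):
        if st[i,4]<30: continue
        k=l==i; P=X[k]
        print(st[i],'x',np.nanpercentile(P[:,0],[2,98]).round(),'y',np.nanpercentile(P[:,1],[2,98]).round(),'z98',np.nanpercentile(P[:,2],[2,50,98]).round(), 'rect',[np.round(a,2) for a in cv2.minAreaRect(P[:,:2].astype(np.float32))])
    # lids
    for nm,(a,b) in dict(red=((0,8),),yellow=((22,32),),green=((45,80),),blue=((100,130),)).items() if 0 else {'red':(170,10),'yellow':(22,32),'green':(45,85),'blue':(100,130)}.items():
        h=hsv[...,0]; hm=((h>=a)|(h<=b)) if a>b else ((h>=a)&(h<=b))
        m=(hm&(hsv[...,1]>120)&(z>70)&(z<150)&(x>350)&(x<900)&(y<600)&(y>-100)).astype(np.uint8)
        n,l,st,c=cv2.connectedComponentsWithStats(m)
        for i in range(1,n):
            if st[i,4]<40: continue
            P=X[l==i]; zt=np.nanpercentile(P[:,2],90); T=P[P[:,2]>zt-6]
            print(nm,st[i],'ctr',((T.min(0)+T.max(0))/2).round(1),'mean',T.mean(0).round(1),'ext',np.ptp(T,axis=0).round(1))
E
```

```text
top table z 0.6738403091911955
[ 345   93   71   45 2067] x [760. 859.] y [-426. -239.] z98 [25. 70. 75.] rect [array([ 813.64, -334.01]), array([124.67, 184.87]), np.float64(11.74)]
[173  96  32  43 904] x [750. 803.] y [182. 241.] z98 [ 28. 144. 222.] rect [array([780.34, 212.41]), array([61.28, 67.27]), np.float64(32.38)]
[238 132  19  26 379] x [694. 731.] y [30. 76.] z98 [ 22.  99. 143.] rect [array([714.24,  52.  ]), array([42.95, 52.25]), np.float64(12.15)]
[272 132  21  21 178] x [707. 762.] y [-75. -20.] z98 [21. 42. 48.] rect [array([734.55, -48.14]), array([57.63, 57.31]), np.float64(88.12)]
[114 168  33  29 710] x [578. 643.] y [346. 410.] z98 [25. 93. 97.] rect [array([611.64, 378.65]), array([69.33, 68.65]), np.float64(7.04)]
[ 288  204  110   43 3367] x [446. 543.] y [-349.  -71.] z98 [41. 47. 67.] rect [array([ 496.04, -210.59]), array([289.62,  86.45]), np.float64(83.38)]
[ 134  215  103   36 2590] x [430. 520.] y [ 86. 357.] z98 [21. 62. 86.] rect [array([473.55, 224.89]), array([ 95.83, 285.85]), np.float64(1.32)]
[ 88 231  36  27 777] x [408. 472.] y [403. 468.] z
[... 1634 characters left out ...]
2.] y [-437. -386.] z98 [24. 36. 38.] rect [array([ 796.21, -412.48]), array([56.29, 49.88]), np.float64(11.31)]
red [275 130  19  15 227] ctr [488.  187.5  81. ] mean [490.4 186.   81.5] ext [52.7 53.1  7.7]
yellow [329  95  22  16 288] ctr [444.1 432.3  91.6] mean [446.8 429.6  91.9] ext [71.  71.4  8.4]
yellow [313 115  18  14 190] ctr [486.5 323.1  80.7] mean [487.8 322.2  81.4] ext [49.  52.9  7.2]
yellow [355 126  26  20 403] ctr [616.4 374.1  91.3] mean [618.2 372.1  92. ] ext [68.1 69.4  7.6]
green [255 139  19  15 225] ctr [493.1 115.8  80.9] mean [494.9 115.8  81.5] ext [49.3 50.3  7.7]
blue [294 123  18  14 195] ctr [489.5 251.4  80.6] mean [490.9 252.2  81.5] ext [49.3 50.9  7.3]
```

Run:
```python
import cv2
t=cv2.imread('pics/top0.png')
a=cv2.resize(t[195:265,80:260],None,fx=4.4,fy=4.4,interpolation=cv2.INTER_CUBIC)
b=cv2.resize(t[195:262,250:430],None,fx=4.4,fy=4.4,interpolation=cv2.INTER_CUBIC)
cv2.imwrite('pics/crop0.png',cv2.vconcat([a,b])[:600])
```

```text
(no output)
```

View pics/crop0.png

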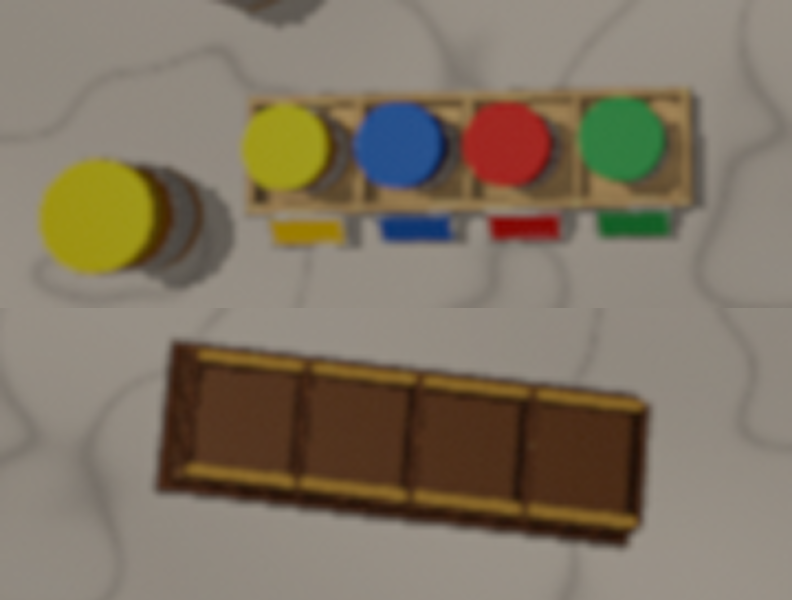

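The tags match the pockets. The rack jars' lids are about 50 mm across, against about 67 mm for the decoys. The top and scene cameras disagree by about 4 mm, so I'll refine the poses with the wrist camera in the grasp orientation.

```bash
cat >> h.py <<'E'
def rot(psi):
    c,s=np.cos(psi),np.sin(psi)
    return np.array([[-s,c,0],[c,s,0],[0,0,-1.]])
def wgrab(name):
    from plant import sensors, optics
    s=sensors.read_state(); im,d=optics.grab_frame('wrist'); p=optics.camera_params('wrist')
    T=np.eye(4); T[:3,:3]=s['eef_rot']; T[:3,3]=s['eef_pos']; W=T@p['T_tool_cam']
    R=W[:3,:3].T; t=-R@W[:3,3]
    np.savez(f'pics/{name}.npz',im=im,d=d,mtx=p['mtx'],R=R,t=t); cv2.imwrite(f'pics/{name}.png',im[:,:,::-1])
    return s
E
python3 - <<'E'
from h import *
from plant import ctrl,sensors
def go(p,R):
    q=ctrl.solve_ik(p,R); print('ik',np.round(q,2)); ctrl.move_ptp(p,R)
for nm,c,psi in (('wd',(497,-213),np.radians(-7)),('ws',(486,223),np.radians(2))):
    R=rot(psi); p=np.array([*c,250.])+34*R[:,0]
    go(p,R); s=wgrab(nm); print(s['t'],s['eef_pos'],s['q'].round(2))
E
```

```text
ik [-0.51  0.12  1.65 -0.    1.37 -0.38]
1.925 [ 500.95327032 -180.17323355  250.05408422] [-0.51  0.12  1.65 -0.    1.37 -0.38]
ik [ 0.33  0.16  1.61 -0.    1.37  0.29]
3.5833 [485.31551444 256.05014162 249.97857825] [ 0.33  0.16  1.61 -0.    1.37  0.29]
```

View pics/wd.png

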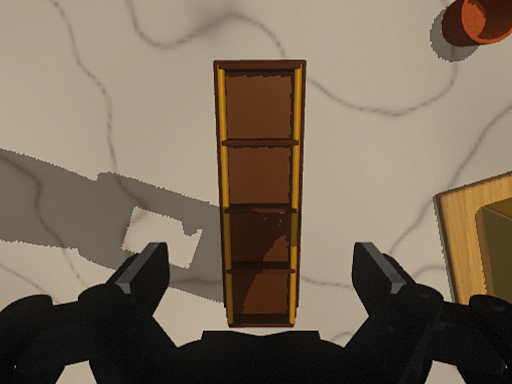

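View pics/ws.png

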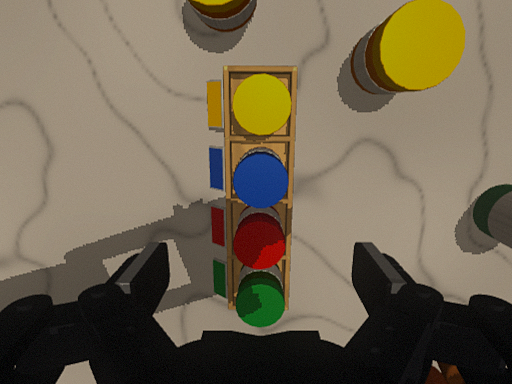

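Run:
```python
from h import *
im,X=cloud('pics/ws.npz'); x,y,z=X[...,0],X[...,1],X[...,2]
hsv=cv2.cvtColor(im,cv2.COLOR_RGB2HSV); h=hsv[...,0]
print('table',np.nanmedian(z[(abs(z)<12)]))
L={}
for nm,(a,b) in {'red':(170,10),'yellow':(22,32),'green':(45,85),'blue':(100,130)}.items():
    hm=((h>=a)|(h<=b)) if a>b else ((h>=a)&(h<=b))
    m=(hm&(hsv[...,1]>100)&(z>74)&(z<92)&(y<375)).astype(np.uint8)
    n,l,st,c=cv2.connectedComponentsWithStats(m)
    i=1+np.argmax(st[1:,4]); P=X[l==i]; P=P[np.isfinite(P[:,0])]; zt=np.median(P[:,2]); T=P[abs(P[:,2]-zt)<3]
    print(nm,st[i],zt.round(1),'ctr',((T.min(0)+T.max(0))/2).round(1),'circ',cv2.minEnclosingCircle(T[:,:2].astype(np.float32)),'mean',T.mean(0).round(1))
def show(n,lo,hi):
    im,X=cloud(n); z=X[...,2]; m=(z>lo)&(z<hi); P=X[m]
    P=P[(P[:,0]>400)&(P[:,0]<600)]
    return P
# top-down maps of heights
for n,x0,y0,name in (('pics/ws.npz',400,50,'ms'),('pics/wd.npz',400,-400,'md')):
    im,X=cloud(n); H=np.zeros((200,380),np.float32); C=np.zeros((200,380,3),np.uint8)
    ok=np.isfinite(X[...,0])
    P=X[ok]; col=im[ok]; o=np.argsort(P[:,2]); P=P[o]; col=col[o]
    i=np.round(P[:,0]-x0).astype(int); j=np.round(P[:,1]-y0).astype(int)
    k=(i>=0)&(i<200)&(j>=0)&(j<380); H[i[k],j[k]]=P[k,2]; C[i[k],j[k]]=col[k]
    H=H[::-1,::-1]; C=C[::-1,::-1]
    hh=cv2.applyColorMap(np.clip(H*2.5,0,255).astype(np.uint8),cv2.COLORMAP_JET)
    cv2.imwrite(f'pics/{name}.png',cv2.resize(cv2.vconcat([C[:,:,::-1],hh]),None,fx=2,fy=1.5,interpolation=cv2.INTER_NEAREST))
```

```text
table 0.014160730830931004
red [ 233  218   53   51 2084] 82.5 ctr [486.  191.4  82.1] circ ((485.94635009765625, 191.28221130371094), 26.813390731811523) mean [486.1 192.3  82.5]
yellow [ 232   73   60   62 2817] 82.5 ctr [483.9 327.6  82.5] circ ((483.99493408203125, 327.3996276855469), 26.53485107421875) mean [484.  327.9  82.5]
green [ 236  280   49   47 1826] 82.5 ctr [489.3 121.5  82.1] circ ((489.3294982910156, 121.31769561767578), 26.803356170654297) mean [489.2 122.6  82.5]
blue [ 233  153   55   55 2370] 82.5 ctr [485.  257.5  82.1] circ ((485.29296875, 257.4881591796875), 26.624736785888672) mean [485.2 258.1  82.5]
```

```bash
cat > fit.py <<'E'
from h import *
from scipy.optimize import minimize
def fit(n,c0,floor,top,depth):
    im,X=cloud(n); P=X[np.isfinite(X[...,0])]
    P=P[(abs(P[:,0]-c0[0])<90)&(abs(P[:,1]-c0[1])<190)]
    F=P[abs(P[:,2]-floor)<4]; W=P[abs(P[:,2]-top)<4]
    def loc(Q,p):
        d=Q[:,:2]-p[:2]; c,s=np.cos(p[2]),np.sin(p[2]); return d[:,0]*c+d[:,1]*s, -d[:,0]*s+d[:,1]*c
    def inside(Q,p):  # signed distance inside the nearest pocket (+in)
        a,b=loc(Q,p); yb=np.min([abs(b-k) for k in (105,35,-35,-105)],0)
        return np.minimum(32-yb,depth/2-abs(a))
    def near(Q,p):
        a,b=loc(Q,p); return (abs(a)<depth/2+8)&(abs(b)<146)
    def cost(p):
        f=F[near(F,c0)]; w=W[near(W,c0)]
        return np.clip(-inside(f,p),0,6).sum()/len(f)+np.clip(inside(w,p),0,6).sum()/len(w)
    best=min((minimize(cost,np.array(c0)+[dx,dy,0],method='Nelder-Mead',options=dict(initial_simplex=np.array(c0)+[dx,dy,0]+np.array([[0,0,0],[4,0,0],[0,4,0],[0,0,.04]]),maxiter=400)) for dx in (-4,0,4) for dy in (-4,0,4)),key=lambda r:r.fun)
    w=W[near(W,best.x)]; a,b=loc(w,best.x)
    f=F[near(F,best.x)]; fa,fb=loc(f,best.x)
    print(n,best.x[:2].round(1),np.degrees(best.x[2]).round(2),best.fun.round(3),len(F),len(W),'zfloor',np.median(f[:,2]).round(1),'ztop',np.median(w[:,2]).round(1))
    print(' wall ext',np.percentile(a,[.5,99.5]).round(1),np.percentile(b,[.5,99.5]).round(1),'floor ext',np.percentile(fa,[1,99]).round(1),np.percentile(fb,[1,99]).round(1))
    return best.x
if __name__=='__main__':
    a=fit('pics/wd.npz',(497,-213,np.radians(-7)),45,65,65)
    b=fit('pics/ws.npz',(486,223,np.radians(2)),12,34,64)
    fit('pics/top0.npz',(497,-213,np.radians(-7)),45,65,65)
    fit('pics/scene0.npz',(497,-213,np.radians(-7)),45,65,65)
    fit('pics/top0.npz',(486,223,np.radians(2)),12,34,64)
    np.savez('racks.npz',d=a,s=b)
    for nm,c in dict(red=(485.95,191.3),yellow=(484,327.4),green=(489.3,121.3),blue=(485.2,257.5)).items():
        d=np.array(c)-b[:2]; co,si=np.cos(b[2]),np.sin(b[2]); print(nm,(d[0]*co+d[1]*si).round(1),(-d[0]*si+d[1]*co).round(1))
E
python3 fit.py
```

```text
pics/wd.npz [ 496.8 -213.4] -6.76 0.06 14043 5539 zfloor 45.1 ztop 64.3
 wall ext [-39.2  39.2] [-141.2  142.6] floor ext [-33.6  33.6] [-136.3  136. ]
pics/ws.npz [484.8 223.9] 1.36 0.232 2308 4123 zfloor 12.0 ztop 33.8
 wall ext [-39.7  37.9] [-139.6  142.7] floor ext [-32.   32.1] [-128.7  136.9]
pics/top0.npz [ 496.2 -211.8] -6.75 0.212 2271 780 zfloor 45.5 ztop 64.7
 wall ext [-39.7  38.9] [-142.   142.6] floor ext [-39.9  33.5] [-136.4  143.9]
pics/scene0.npz [ 499.3 -216.5] -6.77 0.873 2661 884 zfloor 44.6 ztop 63.8
 wall ext [-40.2  39. ] [-142.4  142.1] floor ext [-39.8  40.2] [-136.8  136.6]
pics/top0.npz [483.1 225.4] 1.44 0.32 564 731 zfloor 12.5 ztop 34.1
 wall ext [-39.8  37.8] [-143.1  142. ] floor ext [-31.2  32. ] [-133.5  134.5]
red 0.4 -32.7
yellow 1.7 103.4
green 2.1 -102.7
blue 1.2 33.5
```

View pics/md.png

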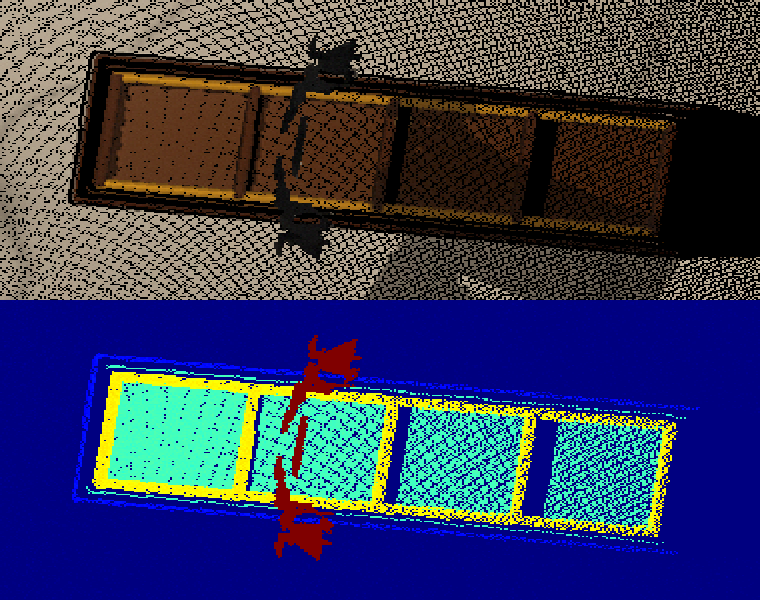

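The wrist fit is sharp. It puts the floors at 45.1 and 12.0 mm and the wall tops at 64.3 and 33.8 mm, and the jars sit within 2.5 mm of their pocket centres. Next I'll move the yellow jar, the leftmost.

```bash
cat > mv.py <<'E'
from h import *
from plant import ctrl,sensors
r=np.load('racks.npz'); D,S=r['d'],r['s']; ZC=200.
def S_(): return sensors.read_state()
def pick(c):
    R=rot(S[2]); c=np.array(c,float)
    ctrl.gripper_to(85)
    ctrl.move_ptp([*c,150.],R)
    hit=ctrl.move_l([*c,90.],vel=120)
    hit=ctrl.move_l([*c,70.],vel=60,threshold=8)
    s=S_(); print('at pick',s['eef_pos'].round(1),'hit',hit,s['t'])
    if hit: return False
    ctrl.gripper_to(45,force=40); s=S_(); print('width',s['grip_width'].round(1),'F',s['force'].round(1))
    ctrl.move_l([*c,100.],vel=60); ctrl.move_l([*c,ZC],vel=150)
    s=S_(); print('lifted width',s['grip_width'].round(1),'F',s['force'].round(1),s['t'])
    return 50<s['grip_width']<56
def place(yk):
    R=rot(D[2]); c=D[:2]+yk*np.array([-np.sin(D[2]),np.cos(D[2])])
    ctrl.move_ptp([*c,ZC],R)
    ctrl.move_l([*c,125.],vel=120); ctrl.hold(0.2)
    s=S_(); print('pre',s['eef_pos'].round(1),'target',c.round(1),'F',s['force'].round(1))
    hit=ctrl.move_l([*c,99.],vel=18,threshold=2.5)
    s=S_(); print('down hit',hit,s['eef_pos'].round(1),s['force'].round(1),s['t'])
    return hit
def release():
    p=S_()['eef_pos']
    ctrl.gripper_to(62); ctrl.gripper_to(85); s=S_(); print('open',s['grip_width'].round(1),s['force'].round(1))
    ctrl.move_l([p[0],p[1],p[2]+40],vel=60); ctrl.move_l([p[0],p[1],ZC],vel=150)
E
python3 - <<'E'
from mv import *
if pick((484.0,327.4)): place(105); wgrab('w1')
E
```

```text
at pick [483.5 327.2  69.3] hit False 5.5417Traceback (most recent call last):
  File "<stdin>", line 2, in <module>
  File "mv.py", line 13, in pick
    ctrl.gripper_to(45,force=40); s=S_(); print('width',s['grip_width'].round(1),'F',s['force'].round(1))
                                                        ^^^^^^^^^^^^^^^^^^^^^
AttributeError: 'float' object has no attribute 'round'
```

```bash
sed -i "s/s\['grip_width'\].round(1)/round(s['grip_width'],1)/g" mv.py
python3 - <<'E'
from mv import *
s=S_(); print('width',s['grip_width'],'F',s['force'].round(1),s['eef_pos'].round(1),s['t'])
c=np.array((484.0,327.4))
if 50<s['grip_width']<56:
    ctrl.move_l([*c,100.],vel=60); ctrl.move_l([*c,ZC],vel=150); s=S_()
    print('lifted width',s['grip_width'],'F',s['force'].round(1),s['t'])
    if s['grip_width']>50: place(105); wgrab('w1')
E
```

```text
width 51.929753779971314 F [ 0.2 -0.4  1.2] [484.4 327.6  70.6] 5.9417
lifted width 51.76419528967462 F [-0.8  1.2 -1.4] 7.4083
pre [ 510.  -109.4  126.1] target [ 509.2 -109.1] F [ 0.   0.9 -2. ]
down hit True [ 509.1 -109.1  103.5] [-0.7 -0.1  4.1] 11.075
```

Run:
```python
from plant import optics
import cv2
im,d=optics.grab_frame('scene'); w=cv2.imread('pics/w1.png')
a=cv2.resize(im[140:260,60:240,::-1],(600,400),interpolation=cv2.INTER_CUBIC)
cv2.imwrite('pics/s1.png',cv2.vconcat([a,cv2.resize(w,(600,450))[250:]])[:600])
```

```text
(no output)
```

View pics/s1.png

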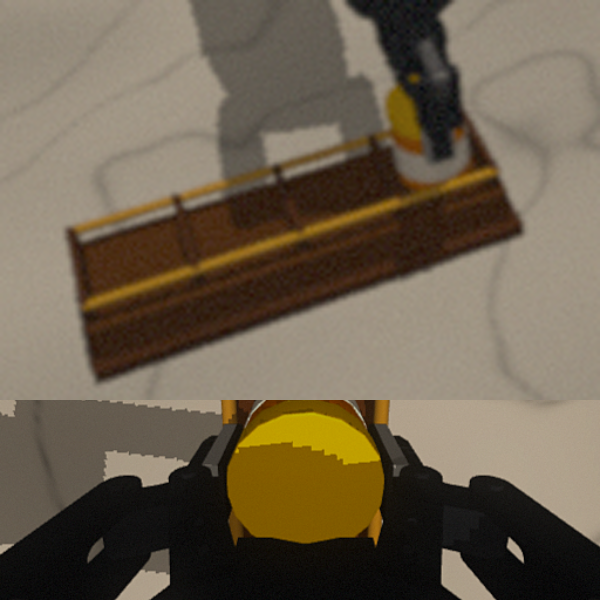

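View pics/w1.png

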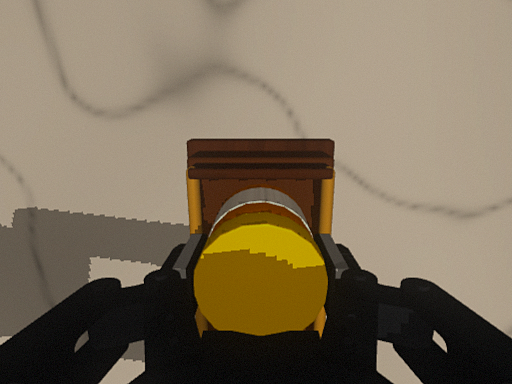

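The yellow jar stands upright in the display's left pocket, centred between the rails: lid at (262,280) in the wrist view, rails at columns 195 and 327. Contact came at the expected height. I'll release it and carry on with blue.

Run:
```python
from mv import *
release(); print('--blue')
if pick((485.2,257.5)):
    if place(35): release()
```

```text
open 85.0 [ 0.5 -0.1 -0.6]
--blue
at pick [484.8 257.4  69.5] hit False 15.8917
width 52.1 F [-1.2 -0.4  2. ]
lifted width 52.2 F [-0.3 -0.9 -3. ] 17.7667
pre [ 501.8 -179.1  126.2] target [ 500.9 -178.6] F [-0.3 -0.9 -2.9]
down hit True [ 500.9 -178.6  103.5] [-0.8  0.7  5.2] 21.4333
open 84.7 [ 0.5 -0.1  0.7]
```

Run:
```python
from mv import *
from plant import optics
im,d=optics.grab_frame('scene')
cv2.imwrite('pics/s2.png',cv2.resize(im[90:260,60:360,::-1],(790,448),interpolation=cv2.INTER_CUBIC))
```

```text
(no output)
```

View pics/s2.png

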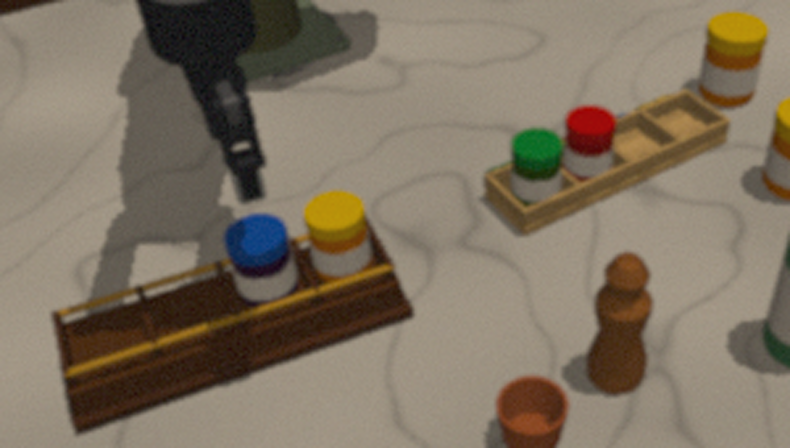

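The blue jar (crop, lid at (257,240)) looks tilted, so I'll check it with the wrist camera.

```bash
cat >> h.py <<'E'
def lid(n,nm,lo=105,hi=130):
    im,X=cloud(n); hsv=cv2.cvtColor(im,cv2.COLOR_RGB2HSV); h=hsv[...,0]; z=X[...,2]
    a,b={'red':(170,10),'yellow':(20,32),'green':(45,85),'blue':(100,130)}[nm]
    hm=((h>=a)|(h<=b)) if a>b else ((h>=a)&(h<=b))
    m=(hm&(hsv[...,1]>100)&(z>lo)&(z<hi)&(abs(X[...,0]-495)<90)&(X[...,1]<-40)).astype(np.uint8)
    n_,l,st,c=cv2.connectedComponentsWithStats(m); i=1+np.argmax(st[1:,4])
    k=cv2.erode((l==i).astype(np.uint8),np.ones((3,3)))>0; P=X[k]
    cen=np.median(P,0)
    for _ in range(3):
        A=np.c_[P[:,:2]-cen[:2],np.ones(len(P))]; co,*_r=np.linalg.lstsq(A,P[:,2],rcond=None); P=P[abs(A@co-P[:,2])<2]
    cc,rad=cv2.minEnclosingCircle(P[:,:2].astype(np.float32))
    nrm=np.array([-co[0],-co[1],1]); nrm/=np.linalg.norm(nrm)
    print(nm,'centre',np.round(cc,1),'r',round(rad,1),'z',co[2].round(1),'tilt deg',np.degrees(np.arccos(nrm[2])).round(1),'dir',nrm[:2].round(3),len(P))
    return cc,co[2],nrm
E
python3 - <<'E'
from mv import *
R=rot(D[2]); p=np.array([*D[:2],250.])+34*R[:,0]; ctrl.move_ptp(p,R); wgrab('w2'); print(S_()['t'])
for n in ('yellow','blue'): lid('pics/w2.npz',n)
for y in (105,35): print(D[:2]+y*np.array([-np.sin(D[2]),np.cos(D[2])]))
E
```

```text
23.8333
yellow centre [ 509.  -109.1] r 25.6 z 115.5 tilt deg 0.1 dir [-0.002 -0.001] 3204
blue centre [ 500.6 -178. ] r 25.9 z 115.5 tilt deg 0.1 dir [-0.002 -0.   ] 2612
[ 509.18255263 -109.1354469 ]
[ 500.94051965 -178.64853123]
```

View pics/w2.png

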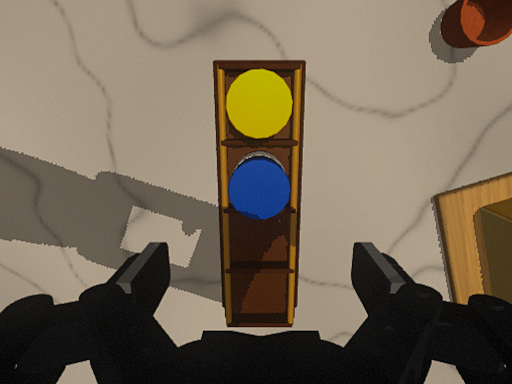

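Run:
```python
from mv import *
from plant import optics
im,d=optics.grab_frame('scene')
cv2.imwrite('pics/s3.png',cv2.resize(im[150:260,60:240,::-1],(790,483),interpolation=cv2.INTER_CUBIC))
```

```text
(no output)
```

View pics/s3.png

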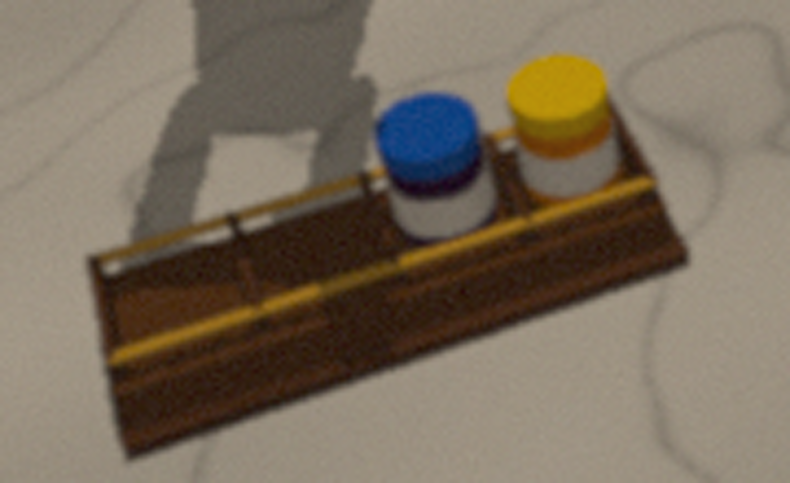

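The scene camera shows the same view, so the slant is only perspective. The depth fit gives both jars a tilt of 0.1° with tops at 115.5 mm. Red and green are next.

Run:
```python
from mv import *
for c,y in (((485.95,191.3),-35),((489.3,121.3),-105)):
    print('--',y)
    if not pick(c): print('PICK FAIL'); break
    if not place(y): print('no contact'); break
    release()
else:
    R=rot(D[2]); p=np.array([*D[:2],250.])+34*R[:,0]; ctrl.move_ptp(p,R); wgrab('w4'); print(S_()['t'])
    for n in ('yellow','blue','red','green'): lid('pics/w4.npz',n)
    for y in (105,35,-35,-105): print(D[:2]+y*np.array([-np.sin(D[2]),np.cos(D[2])]))
    from plant import optics
    im,d=optics.grab_frame('scene'); cv2.imwrite('pics/s4.png',im[:,:,::-1])
    p=optics.camera_params('scene'); np.savez('pics/scene4.npz',im=im,d=d,**p)
```

```text
-- -35
at pick [485.5 191.2  69.5] hit False 26.6667
width 51.9 F [-0.4  0.5  2.2]
lifted width 52.0 F [-0.3 -0.2 -1.5] 28.5333
pre [ 493.4 -248.7  126.2] target [ 492.7 -248.2] F [-0.5 -0.1 -1.3]
down hit True [ 492.6 -248.1  103.5] [-0.3 -0.2  5.6] 32.2083
open 84.9 [0.8 0.1 0.3]
-- -105
at pick [488.9 121.3  69.5] hit False 36.9333
width 51.7 F [-0.6  0.1  2.8]
lifted width 52.3 F [-0.6  0.1 -1.2] 38.8083
pre [ 485.1 -318.3  126.3] target [ 484.5 -317.7] F [-0.2  0.2 -1.7]
down hit True [ 484.4 -317.6  103.5] [-0.3 -0.7  4.4] 42.4833
open 85.0 [-0.  -0.5  0.5]
45.1583
yellow centre [ 509.1 -109.1] r 25.5 z 115.5 tilt deg 0.0 dir [ 0. -0.] 3237
blue centre [ 500.9 -178.1] r 25.9 z 115.5 tilt deg 0.1 dir [0.001 0.001] 2697
red centre [ 492.9 -247.3] r 26.2 z 115.5 tilt deg 0.2 dir [0.    0.003] 2235
green centre [ 484.7 -311.8] r 24.9 z 115.4 tilt deg 1.6 dir [0.002 0.028] 1014
[ 509.18255263 -109.1354469 ]
[ 500.94051965 -178.64853123]
[ 492.69848668 -248.16161555]
[ 484.45645371 -317.67469988]
```

Run:
```python
from mv import *
R=rot(D[2]); p=np.array([*D[:2],250.])-40*R[:,0]; ctrl.move_l(p); ctrl.hold(.2); wgrab('w5'); print(S_()['t'])
for n in ('red','green'): lid('pics/w5.npz',n)
from h import cloud
for f in ('scene0','scene4'):
    im,X=cloud(f'pics/{f}.npz'); z=X[...,2]
    m=((z>20)&(X[...,0]>690)&(X[...,0]<775)&(abs(X[...,1])<100)).astype(np.uint8)
    n,l,st,c=cv2.connectedComponentsWithStats(m)
    for i in range(1,n):
        if st[i,4]>100: print(f,st[i],np.nanmean(X[l==i],0).round(1))
```

```text
46.1
red centre [ 492.8 -247.7] r 25.9 z 115.6 tilt deg 0.1 dir [0.001 0.001] 2698
green centre [ 484.6 -316.9] r 26.0 z 115.5 tilt deg 0.2 dir [-0.     0.003] 2199
scene0 [283 186  25  49 893] [731.   39.6  82.7]
scene0 [248 233  28  28 443] [736.7 -52.1  35.7]
scene4 [283 186  25  49 894] [731.   39.6  82.7]
scene4 [248 233  28  28 442] [736.7 -52.3  35.7]
```

View pics/w5.png

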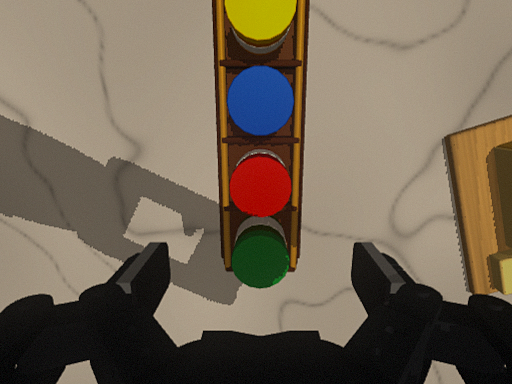

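View pics/s4.png

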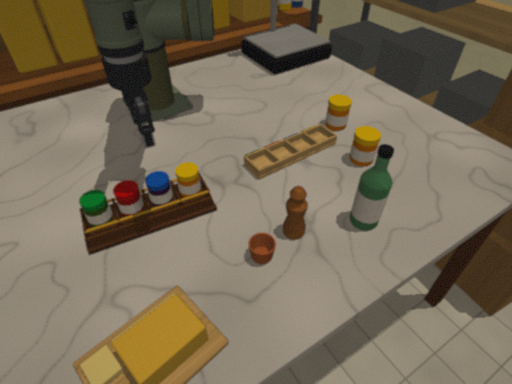

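All four jars are upright in the display stand, in the order yellow, blue, red, green from left to right. The stock rack is empty and the mill and pot haven't moved. The gripper is clear and touching nothing, so I'll hand in.

```bash
python3 -c "
from plant import ctrl,sensors
print(sensors.read_state()['force'].round(1)); print(ctrl.finish_job())"
```

```text
[ 0.1 -0.1 -0.6]
the job is handed in; nothing more can be done
None
```

I moved all four jars from the stock rack to the display stand, one per pocket, in their original left-to-right order: yellow, blue, red, green. The two larger yellow jars were left alone. I handed the job in at about 46 s on the robot's clock; it reports no verdict.

- **Setting down:** each jar was lowered slowly at 18 mm/s until the wrist sensed contact, at the expected height, and then released.
- **Position and tilt:** in the last wrist-camera checks, every lid was within about 1 mm of its pocket centre. The tops were at 115.5 mm (115 mm expected) and the tilt was at most 0.2°.
- **Mill and pot:** the pepper mill and salt pot were within 0.2 mm of where they started.
- **Robot:** the gripper was open, clear of everything, with no force on the tool beyond sensor noise.

Three checks disagreed along the way:
- The scene and top cameras differed by about 4–5 mm, so I worked from the wrist camera.
- The blue jar looked tilted in a scene picture, but depth measured 0.1°, so it was only perspective.
- One partly blocked view gave the green jar 1.6° of tilt and a centre 6 mm off; a clear view gave 0.2° and under 1 mm.

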